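# Stand the long test tile on the empty easel

## Robot

A 6-joint arm with a two-finger parallel gripper is mounted at the origin on a cart in front of the work surface, level with it; the furniture and walls round the work are solid. World frame = base frame: x ahead of the robot, y to its left, z up, the work surface at z = 0. Lengths are in m, angles in degrees, forces in N, time in s.
With the tool pointing down it reaches from about 0.3 to 0.75 m from the base axis. Payload 8.5 kg.
Tool frame: the origin (TCP) lies midway between the tips of the shut fingers; the grasp point (between the pads) lies grasp_offset behind it (grasp_offset is the distance from the TCP to the grasp point, in m); z points along the fingers, y is the line along which they close (so a half turn about z gives the same grasp; the last joint's range is limited). The gripper opens to 85 mm and grips with 20 to 120 N. Pads are 22 mm wide; open, the fingers measure 114 mm over their backs; the gripper's body (76 mm by 85 mm) begins 54 mm behind the grasp point. The pads swing forward as they close: fully open they stand 13 mm farther back than shut.
Start: joints at [57.45, 21.807, 74.336, -0, 83.858, -12.336], TCP at [0.19, 0.516, 0.231] pointing down, gripper open.
Joint ranges: [-178.18, 178.18], [-50.72, 133.34], [12.68, 142.11], [-81.47, 261.47], [9.98, 163.14], [-165.26, 165.26]. Speed limits (degrees/s): [136.94, 136.94, 180, 180, 180, 180].

## Interface

Orientations are given as a 3x3 rotation matrix whose columns are the frame's x, y, z axes.
In Python, from rig import observe, get_image, camera_params, close_job, grasp_offset gives the robot as it stands.
- The arm moves only by the shell command python3 -m handwheel 'ROWS' [OPENING] [FORCE]. ROWS is JSON, a list of rows, each a list of 2 entries, a list of its own where there are three numbers: the shift along the tool's x, y, z as a fraction of full scale, then the turn, a rotation vector about the tool's x, y, z as a fraction of full scale. In form: [[[dx, dy, dz], [ax, ay, az]], ...]. A call has 1 to 10 rows; each row is the pose to reach, as a shift and turn from the pose commanded when the call began, along the tool's axes at that moment, turning the shorter way round; what a row does not reach only later rows make up. Full scale, the value 1, is 0.5 m for a shift and pi rad for a turn. A row lasts 1/10 s, in which the tool goes at most 50 mm and 8.59 degrees, less where a joint would pass 70% of its speed; a pose out of reach is approached as far as the arm can. A call with a number of a shift or a turn outside -1 to 1 is refused whole. A call with a gripper value outside its range is refused whole. OPENING is the opening, from 0 (shut) to 1 (fully open), set as the call begins (- or left out, the last holds). The fingers move at their own pace and stop on an object; FORCE is the grip in N (left out, the last holds). Time passes only in rows, so rows that repeat a pose let the fingers close. It gives the time, the measured TCP pose, the force, the opening and the grip force at its end, in the units of the state.
- observe(): the state, without advancing time (a new reading comes with each control period).
- get_image(name): name is "scene" or "top" or "wrist"; returns (picture, depth): 480x640x3 uint8, red, green, blue; 480x640 float32, m along the optical axis (not along the pixel's ray), 0 where there is no reading.
- camera_params(name): a dict with "K" (3x3 intrinsics, pixels), "R" (3x3) and "t" (3): a world point X has camera coordinates R X + t. Camera axes: x right, y down, z forward; pixel columns grow to the right and rows downward; lengths in m; the calibration is good to about 2 mm. A picture is of the moment at which its call begins: read the wrist's pose just before it. camera_params takes no time and is no camera call; for the wrist camera it gives the pose at the moment of the call.
- close_job(): hands the job in; it is judged then, once.
The state is a dict: "time_s": time; "q": joint angles; "qvel": joint speeds; "joint_efforts": joint torques, N m; "position": TCP position; "tool_rot": TCP orientation; "ft_force": force on the tool from outside, world axes, zero at the start; "wrist_torque": the same for the moment, N m; "grip_width": finger opening in m; "gripper_force": force on a finger pad.
Only numpy, scipy, OpenCV 4.12 (cv2) and the standard library are available. Lean on these libraries where they do the work, as an engineer would, in place of code of your own. Each camera call takes 0.05 s, during which the arm holds its last target. There are 200 camera calls.

## Task

Lift the long test tile up and off its peg on the rack, and stand it hole end up on the empty tile easel, centred on the narrow ledge with its back flat against the leaning rest. Keep hold of it until it stands on the ledge instead of dropping it, then let go. Leave the short tile hanging and the other tile standing on its easel.

Things in the scene. Friction and masses are not known exactly. Their poses are not given: they have to be found in the camera images.
- long_tile: Long clay test tile: plate 60 mm wide, 100 high, 8 thick, lower part glazed white, 95 g; a 20 mm round hole centred 18 mm below its top edge. At first it hangs upright by the hole on one of the rack's pegs. Origin: middle of its bottom edge (mid thickness); x through the thickness, y along the width, z up to the hole end. Front and back alike.
- long_tile_hole (a point): Centre of the long tile's hole, 82 mm above its bottom edge.
- short_tile: Short test tile, 60 mm wide, 65 mm high, 8 mm thick, with the same hole, hanging on the other peg, to be left there. Origin and axes as for the long tile.
- peg_rack: Fixed wooden rack: foot 100 x 250 x 14 mm, rail on end posts (front at x = 27 mm, top at 166). Two level steel pegs, 7 mm thick, run 53 mm from the rail to rack -x at y = +70 and -70 mm, axis 150 mm up; their last 3 mm bends up 4 mm. Tiles hang with their middle 29 mm before the rail, parallel to it. Origin: centre of the underside; -x points along the pegs to their tips, z up.
- peg_left (a point): Free end of the peg at rack y = +70 mm (on the axis of its level part).
- peg_right (a point): Free end of the peg at rack y = -70 mm (on the axis of its level part).
- empty_easel_rest: Leaning rest of the empty easel (fixed): slat 28 mm wide, leaning back 18 degrees, with a ledge 28 mm wide, 18 deep, square to the slat. Origin: middle of the corner of ledge top and slat front, 75 mm above the bench. z up along the slat (85 mm long), -x square out of its front, y across. A tile standing right has its origin at x = -4 mm, y = 0, z = 0 here, axes parallel.
- other_easel_rest: The rest of the other, equal easel, which already carries a tile; same origin and axes.
- standing_tile: Test tile of the same size as the long one, standing on the other easel, to be left there. Origin and axes as for the long tile.

How it is judged:
By the outcome, as a careful person would: the job done as asked, in the order asked, and still so for the second after the job is handed in, with the robot touching nothing.
It also fails if it takes over 43 s, if anything falls off the work surface, if the arm or the gripper's body presses on something with over 40 N, if the wrist force passes 120 N, or if a joint passes its speed limit or range.

## Working session

There is one attempt and no reset: what is moved stays moved. The work goes in short steps, Python scripts to look and compute and a shell command to move; the robot and the scene stay as the last step left them, time stands still between calls to the robot, and variables do not carry over. Pictures are saved under pics/ and viewed, at most 11 in all, crops included, and the job is handed in when it is done.

```bash
ls; mkdir -p pics; python3 - <<'E'
from rig import *
import cv2,numpy as np
print(grasp_offset, observe())
for n in ("scene","top"):
    im,d=get_image(n); cv2.imwrite(f"pics/{n}0.png",im[:,:,::-1]); np.savez(f"{n}0.npz",im=im,d=d,**camera_params(n))
    p=camera_params(n); print(n,p, -p['R'].T@p['t'])
E
```

```text
pics
0.0187 {'time_s': 0.0, 'q': array([ 5.74496175e+01,  2.18410064e+01,  7.43857911e+01,  2.94144898e-03,
        8.38576908e+01, -1.23351421e+01]), 'qvel': array([-0.01262749,  0.02302436, -0.01937483,  0.10773318, -0.02390213,
        0.02625103]), 'joint_efforts': array([ 4.40086042e-04, -4.48475468e+01, -2.31270951e+01, -2.03875456e-04,
        4.81281022e-03,  3.25069891e-05]), 'position': array([0.18987261, 0.51587201, 0.23070552]), 'tool_rot': array([[-9.38399078e-01,  3.45552415e-01, -8.36419426e-04],
       [ 3.45553234e-01,  9.38398361e-01, -1.21550263e-03],
       [ 3.64874751e-04, -1.42965398e-03, -9.99998911e-01]]), 'ft_force': array([-0.53316687, -0.52060435, -0.62845735]), 'wrist_torque': array([ 0.05349412,  0.04554133, -0.03913205]), 'gripper_force': 0.0, 'grip_width': 0.0852600880441175}
scene {'K': array([[521.13897644,   0.        , 322.91775918],
       [  0.        , 521.13897644, 242.26613505],
       [  0.        ,   0.        ,   1.        ]]), 'R': array([[ 0.48401325, -0.87500984, -0.00943138],
       [-0.35722186, -0.18773594, -0.91495779],
       [ 0.79882646,  0.44622079, -0.40343933]]), 't': array([-0.26509899,  0.30487003,  1.17860099])} [-0.70427999 -0.70064543  0.75193695]
top {'K': array([[490.98656713,   0.        , 319.42839936],
       [  0.        , 490.98656713, 244.1178438 ],
       [  0.        ,   0.        ,   1.        ]]), 'R': array([[-0.01916906, -0.99973502, -0.01274546],
       [-0.98115169,  0.02126136, -0.1920659 ],
       [ 0.19228599,  0.0088235 , -0.98129926]]), 't': array([0.02531606, 0.51770548, 1.37309805])} [0.24440538 0.00218669 1.44717634]
```

View pics/scene0.png

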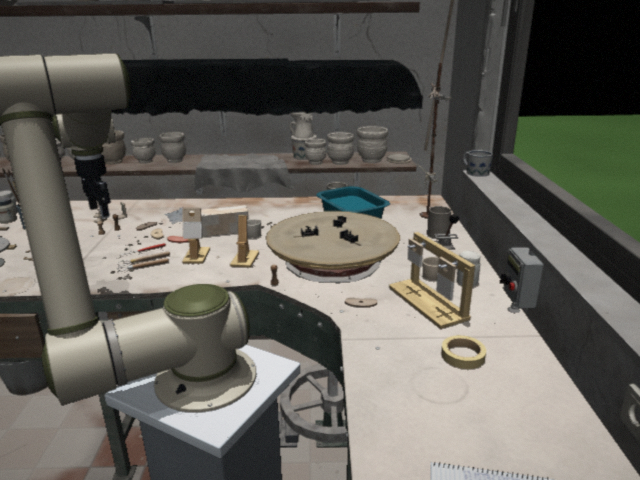

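View pics/top0.png

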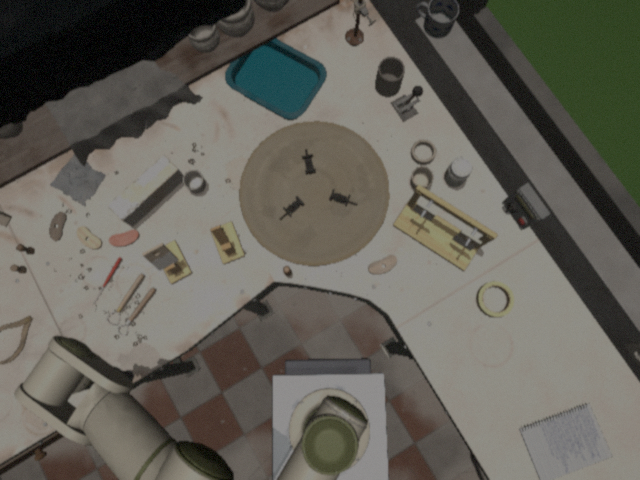

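The scene view shows the rack at about (435,280), the loaded easel at (195,240) and the empty easel at (243,250). In the top view they are at (445,230), (165,262) and (227,243). I'll zoom in on these next.

```bash
cat > h.py <<'E'
import numpy as np,cv2
def load(n):
    z=np.load(n); return {k:z[k] for k in z}
def pt(c,u,v,d=None):
    d=c['d'][v,u] if d is None else d
    return c['R'].T@(np.linalg.inv(c['K'])@[u,v,1]*d-c['t'])
def cloud(c,box):
    u0,v0,u1,v1=box; v,u=np.mgrid[v0:v1,u0:u1]; d=c['d'][v,u]
    P=np.stack([u,v,np.ones_like(u)],-1)@np.linalg.inv(c['K']).T*d[...,None]
    return (P-c['t'])@c['R'],d>0
def ray(c,u,v):
    w=c['R'].T@(np.linalg.inv(c['K'])@[u,v,1]); return -c['R'].T@c['t'],w/np.linalg.norm(w)
def plane(c,u,v,z):
    o,w=ray(c,u,v); return o+w*(z-o[2])/w[2]
def two(c1,p1,c2,p2):
    o1,w1=ray(c1,*p1); o2,w2=ray(c2,*p2)
    s=np.linalg.lstsq(np.c_[w1,-w2],o2-o1,rcond=None)[0]; a=o1+s[0]*w1; b=o2+s[1]*w2
    return (a+b)/2,np.linalg.norm(a-b)
E
python3 - <<'E'
from h import *
s=load("scene0.npz");t=load("top0.npz")
def crop(c,u0,v0,w,h,k): return cv2.resize(np.ascontiguousarray(c['im'][v0:v0+h,u0:u0+w,::-1]),None,fx=k,fy=k,interpolation=cv2.INTER_CUBIC)
a=np.hstack([crop(s,380,220,100,112,4)[:300*2],crop(s,175,195,100,112,4)]);
b=np.hstack([crop(t,385,170,120,105,4)[:, :400],crop(t,140,205,100,105,4)])
cv2.imwrite("pics/s1.png",a);cv2.imwrite("pics/t1.png",b)
E
```

```text
(no output)
```

View pics/s1.png

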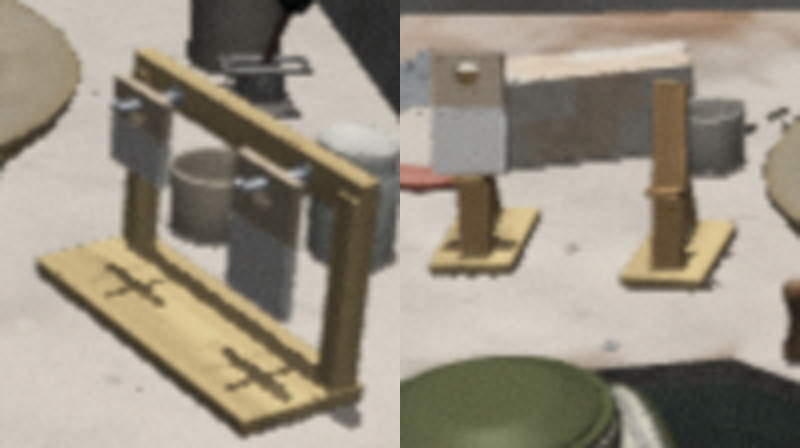

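View pics/t1.png

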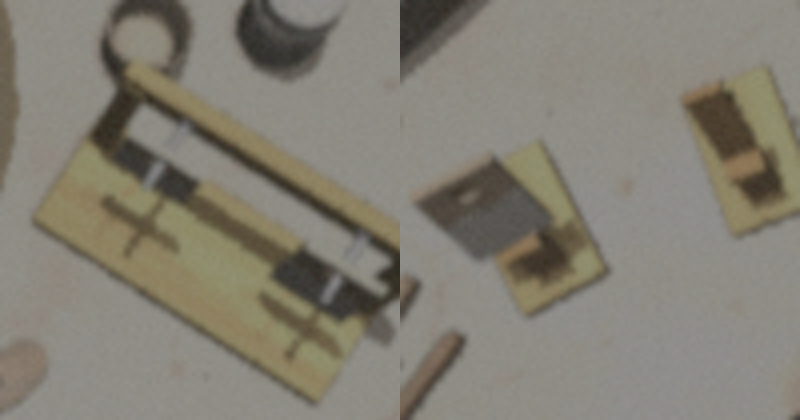

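The long tile hangs on the nearer peg, the right one, at scene (446,277). The short tile is on the left peg at (415,255). The empty easel's slat is at scene (242,240), with its ledge at about (242,243). In the top view its slat top is at (216,228) and its ledge at (226,246).

```bash
python3 - <<'E'
from h import *
np.set_printoptions(precision=4,suppress=True)
s=load("scene0.npz");t=load("top0.npz")
def hsv(c): return cv2.cvtColor(c['im'],cv2.COLOR_RGB2HSV)
for c,n,box in((t,'top',(385,170,510,280)),(s,'scene',(380,220,480,330))):
    P,ok=cloud(c,box);H=hsv(c)[box[1]:box[3],box[0]:box[2]]
    yel=(H[...,0]>15)&(H[...,0]<32)&(H[...,1]>70)&ok
    for lo,hi in((.006,.025),(.155,.18)):
        m=yel&(P[...,2]>lo)&(P[...,2]<hi);Q=P[m]
        r=cv2.minAreaRect((Q[:,:2]*1000).astype(np.float32));print(n,lo,m.sum(),'z',np.median(Q[:,2]),r)
    # tile pts: gray between z .06-.16
    m=ok&~yel&(P[...,2]>.065)&(P[...,2]<.158)
    if n=='scene':
        k,l,st,ce=cv2.connectedComponentsWithStats(m.astype(np.uint8))
        for i in range(1,k):
            if st[i,4]>60:
                Q=P[l==i];Q0=Q.mean(0);print('comp',st[i],Q0,Q.min(0),Q.max(0),np.linalg.svd(Q-Q0,full_matrices=False)[2][2])
for c,n,box in((t,'top',(205,215,250,270)),(s,'scene',(228,200,262,272)),(t,'topO',(140,230,195,290)),(s,'sceneO',(178,200,212,268))):
    P,ok=cloud(c,box);H=hsv(c)[box[1]:box[3],box[0]:box[2]]
    col=(H[...,0]>5)&(H[...,0]<32)&(H[...,1]>70)&ok
    for lo,hi in((.004,.025),(.07,.085),(.135,.17)):
        m=col&(P[...,2]>lo)&(P[...,2]<hi);Q=P[m]
        if len(Q)>4: print(n,lo,len(Q),np.median(Q,0),cv2.minAreaRect((Q[:,:2]*1000).astype(np.float32)))
E
```

```text
top 0.006 1530 z 0.014609851038656696 ((564.7702026367188, -341.3226623535156), (251.15127563476562, 133.21963500976562), 54.405155181884766)
top 0.155 548 z 0.1658621773244601 ((577.0707397460938, -352.8013610839844), (245.728759765625, 18.453338623046875), 55.2711296081543)
scene 0.006 1706 z 0.012700870384379483 ((664.611083984375, -276.4313659667969), (519.4706420898438, 196.25355529785156), 26.434720993041992)
scene 0.155 376 z 0.1631307763984961 ((575.2080078125, -355.6490783691406), (249.27301025390625, 22.044483184814453), 55.05500030517578)
comp [  0   0  20  41 507] [ 0.7228 -0.1382  0.0968] [ 0.5889 -0.1861  0.0714] [ 0.8621 -0.0598  0.1022] [-0.0056 -0.0262  0.9996]
comp [52  0 27 10 83] [ 0.9787 -0.2539  0.0809] [ 0.9425 -0.2961  0.065 ] [ 1.0253 -0.1955  0.1043] [-0.2254 -0.1778 -0.9579]
comp [ 27  15  32  33 377] [ 0.5885 -0.2792  0.1304] [ 0.5645 -0.3471  0.0654] [ 0.6485 -0.2456  0.1579] [-0.7878  0.5573  0.2623]
comp [ 79  31  21  16 204] [ 0.7235 -0.4037  0.086 ] [ 0.6953 -0.4288  0.0651] [ 0.7599 -0.3693  0.0931] [ 0.0349  0.2244 -0.9739]
comp [ 56  36  28  44 645
[... 929 characters left out ...]
115)
topO 0.004 256 [0.4491 0.4352 0.0121] ((457.1297302246094, 465.4141845703125), (107.8030014038086, 134.89292907714844), 47.1967887878418)
topO 0.07 51 [0.4557 0.4364 0.0786] ((455.0941162109375, 437.1498107910156), (13.131185531616211, 28.042036056518555), 30.199005126953125)
sceneO 0.004 286 [0.4665 0.443  0.0104] ((517.6800537109375, 493.19073486328125), (246.41238403320312, 96.06314849853516), 48.21782684326172)
sceneO 0.07 27 [0.4511 0.4386 0.0758] ((450.7674255371094, 435.8388671875), (21.772607803344727, 29.379619598388672), 46.3535270690918)
sceneO 0.135 18 [0.4885 0.4596 0.1497] ((488.8512878417969, 459.75811767578125), (20.735795974731445, 10.83854866027832), 75.77728271484375)
```

```bash
cat >> h.py <<'E'
from scipy.spatial.transform import Rotation as Ro
np.set_printoptions(precision=4,suppress=True)
def toolrot(xaz,tilt=0):
    """closing axis y along frame y of yaw xaz, tool z = -frame z (leaning back tilt)"""
    F=(Ro.from_euler('z',xaz,degrees=True)*Ro.from_euler('y',tilt,degrees=True)).as_matrix()
    return F@np.diag([-1,1,-1]) , F
def rows(p,R,o=None):
    from rig import observe
    o=o or observe(); T=o['tool_rot']; d=T.T@(np.array(p)-o['position'])/.5
    w=Ro.from_matrix(T.T@R).as_rotvec()/np.pi
    print('shift',d,'turn',w,'rows>=',np.linalg.norm(d)*10,np.linalg.norm(w)*180/8.59)
E
python3 - <<'E'
from h import *; from rig import *
p=camera_params('wrist');o=observe();T=o['tool_rot']
C=-p['R'].T@p['t'];print(p['K'][0,0],'cam in tool',T.T@(C-o['position']),'\naxes',T.T@p['R'].T)
R,F=toolrot(22)
rows([.43,.25,.33],R); rows([.43,.25,.33],R@np.diag([-1,-1,1]))
R2,_=toolrot(-35);print(Ro.from_matrix(T.T@R2).as_rotvec(degrees=True))
E
```

```text
353.1036617429592 cam in tool [ 0.0767 -0.     -0.1427] 
axes [[-0.0004 -0.9548 -0.2971]
 [ 1.     -0.0002 -0.0004]
 [ 0.0004 -0.2971  0.9548]]
shift [-0.6343 -0.3334 -0.1982] turn [-0.0003 -0.0002 -0.2345] rows>= 7.434834291760078 4.91448290550153
shift [-0.6343 -0.3334 -0.1982] turn [-0.0003  0.0004  0.7655] rows>= 7.434834291760078 16.04012345214161
[-0.0726 -0.0065 14.7846]
```

```bash
python3 - <<'E'
from h import *; from rig import *
R,F=toolrot(22); rows([.51,.28,.27],R)
E
```

```text
shift [-0.7638 -0.2216 -0.0784] turn [-0.0003 -0.0002 -0.2345] rows>= 7.9911664381587935 4.91448290550153
```

```bash
python3 -m handwheel '[[[-0.2,-0.06,-0.08],[0,0,-0.06]],[[-0.764,-0.222,-0.078],[0,0,-0.234]],[[-0.764,-0.222,-0.078],[0,0,-0.234]],[[-0.764,-0.222,-0.078],[0,0,-0.234]],[[-0.764,-0.222,-0.078],[0,0,-0.234]],[[-0.764,-0.222,-0.078],[0,0,-0.234]],[[-0.764,-0.222,-0.078],[0,0,-0.234]],[[-0.764,-0.222,-0.078],[0,0,-0.234]],[[-0.764,-0.222,-0.078],[0,0,-0.234]],[[-0.764,-0.222,-0.078],[0,0,-0.234]]]'
python3 -m handwheel '[[[0,0,0],[0,0,0]],[[0,0,0],[0,0,0]],[[0,0,0],[0,0,0]],[[0,0,0],[0,0,0]],[[0,0,0],[0,0,0]]]'
python3 - <<'E'
from h import *; from rig import *
o=observe();print(o['position'],np.abs(o['qvel']).max())
p=camera_params('wrist');im,d=get_image('wrist');np.savez('w1.npz',im=im,d=d,**p);cv2.imwrite('pics/w1.png',im[:,:,::-1])
E
```

```text
time_s: 1.1
position: [0.5124, 0.2777, 0.2694]
tool_rot: [[-0.929, -0.369, -0.001], [-0.369, 0.929, -0.001], [0.001, -0.0, -1.0]]
ft_force: [-0.2, 0.5, -0.8]
grip_width: 0.0853
gripper_force: 0.0
time_s: 1.6
position: [0.5097, 0.2804, 0.2704]
tool_rot: [[-0.927, -0.374, 0.0], [-0.374, 0.927, 0.0], [-0.0, -0.0, -1.0]]
ft_force: [-0.1, -0.0, -0.5]
grip_width: 0.0855
gripper_force: 0.0
[0.5097 0.2804 0.2704] 0.2940745917881937
```

View pics/w1.png

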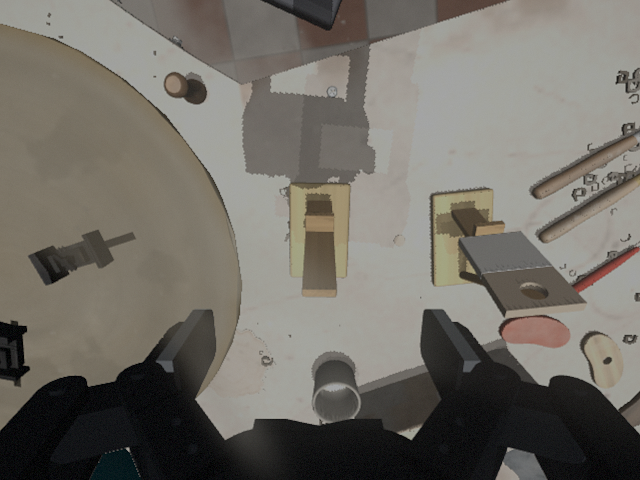

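The wrist view shows the empty easel upright in the middle: ledge at about (320,222), slat front at (320,260) and slat top edge at (319,293). The loaded easel is clear to the right, with its tile at (520,270).

```bash
cat >> h.py <<'E'
def easel(c,seed,box):
    P,ok=cloud(c,box)
    h=cv2.cvtColor(c['im'],cv2.COLOR_RGB2HSV)[box[1]:box[3],box[0]:box[2]]
    m=ok&(h[...,1]>70)&(P[...,2]>.06)
    n_,l=cv2.connectedComponents(m.astype(np.uint8)); m=l==l[seed[1]-box[1],seed[0]-box[0]]
    Q=P[m]; vv,uu=np.nonzero(m); uu=uu+box[0];vv=vv+box[1]
    print('n',len(Q),'zrange',Q[:,2].min(),Q[:,2].max())
    S=Q[(Q[:,2]>.088)&(Q[:,2]<.148)]
    for _ in range(3):
        c0=S.mean(0); n=np.linalg.svd(S-c0,full_matrices=False)[2][2]; n=n*-np.sign(n[2])
        S=S[np.abs((S-c0)@n)<.003]
    az=np.degrees(np.arctan2(n[1],n[0])); lean=np.degrees(np.arcsin(-n[2]))
    print('slat n',n,'az',az,'lean',lean,len(S),'rms',np.std((S-c0)@n))
    R,F=toolrot(az,18)
    L=(Q-c0)@F; front=np.abs(L[:,0]+0)<.003
    y=L[front,1]; print('slat y mid',(np.percentile(y,1)+np.percentile(y,99))/2,'width',np.ptp(np.percentile(y,[1,99])))
    led=L[:,0]<-.006; print('ledge n',led.sum(),'z',np.median(L[led,2]),'x',np.percentile(L[led,0],[1,99]),'y',np.percentile(L[led,1],[1,99]),'top z',L[front,2].max())
    org=c0+F@[0,(np.percentile(y,1)+np.percentile(y,99))/2,np.median(L[led,2])]
    print('origin',org,'fore/aft edge px rows',vv.min(),vv.max()); return org,az
E
python3 - <<'E'
from h import *; from rig import *
w=load('w1.npz');easel(w,(319,260),(285,180,355,300))
E
```

```text
n 1445 zrange 0.07166938439047517 0.13465358418881845
slat n [ 0.8901  0.3362 -0.3077] az 20.692276967334863 lean 17.92285840099409 672 rms 0.0004328034157146334
slat y mid -0.001832099384603967 width 0.0270304846607764
ledge n 408 z -0.033080387076975123 x [-0.0187 -0.0063] y [-0.0159  0.0113] top z 0.029522874981267887
origin [0.5218 0.2871 0.075 ] fore/aft edge px rows 213 272
```

```bash
python3 - <<'E'
from h import *; from rig import *
# ledge edge at slat top line: subpixel check vs other views: two-view rays of slat top centre
w=load('w1.npz');t=load('top0.npz');s=load('scene0.npz')
# slat top-front corner ~ (319,290) wrist ; scene slat top mid; top slat top mid
for (c,a,p) in ((t,'top',(140+700/4-100,205+92/4)),(s,'scene',(175+(668-400)/4,195+84/4))):
    print(a,p,two(w,(319,293),c,p))
R2,F=toolrot(-35.)
rows([.5,-.385,.27],R2)
E
```

```text
top (215.0, 228.0) (array([0.5483, 0.2965, 0.1559]), np.float64(0.0022347915255746683))
scene (242.0, 216.0) (array([0.5505, 0.2991, 0.1502]), np.float64(0.001631797046154176))
shift [ 0.5155 -1.2268  0.0008] turn [0.     0.     0.3164] rows>= 13.307434213607275 6.6290138766485995
```

```bash
python3 -m handwheel '[[[0.05,-0.15,0],[0,0,0.04]],[[0.25,-0.6,0],[0,0,0.15]],[[0.25,-0.6,0],[0,0,0.15]],[[0.25,-0.6,0],[0,0,0.15]],[[0.25,-0.6,0],[0,0,0.15]],[[0.25,-0.6,0],[0,0,0.15]],[[0.25,-0.6,0],[0,0,0.15]]]'
python3 - <<'E'
from h import *; from rig import *
R2,F=toolrot(-35.)
rows([.5,-.385,.27],R2)
E
```

```text
time_s: 2.35
position: [0.5057, -0.0482, 0.2704]
tool_rot: [[-0.996, 0.091, 0.0], [0.091, 0.996, -0.001], [-0.0, -0.001, -1.0]]
ft_force: [0.7, 0.7, -0.3]
grip_width: 0.0854
gripper_force: 0.0
shift [-0.0502 -0.6718  0.0012] turn [-0.0002  0.0001  0.1653] rows>= 6.736403241699715 3.4633738519450175
```

```bash
python3 -m handwheel '[[[-0.05,-0.67,0],[0,0,0.165]],[[-0.05,-0.67,0],[0,0,0.165]],[[-0.05,-0.67,0],[0,0,0.165]],[[-0.05,-0.67,0],[0,0,0.165]],[[-0.05,-0.67,0],[0,0,0.165]],[[-0.05,-0.67,0],[0,0,0.165]],[[-0.05,-0.67,0],[0,0,0.165]],[[-0.05,-0.67,0],[0,0,0.165]],[[-0.05,-0.67,0],[0,0,0.165]],[[-0.05,-0.67,0],[0,0,0.165]]]'
python3 -m handwheel '[[[0,0,0],[0,0,0]],[[0,0,0],[0,0,0]],[[0,0,0],[0,0,0]]]'
python3 - <<'E'
from h import *; from rig import *
o=observe();print(o['position'],np.abs(o['qvel']).max())
p=camera_params('wrist');im,d=get_image('wrist');np.savez('w2.npz',im=im,d=d,**p);cv2.imwrite('pics/w2.png',im[:,:,::-1])
E
```

```text
time_s: 3.35
position: [0.5015, -0.3798, 0.2706]
tool_rot: [[-0.822, 0.57, 0.0], [0.57, 0.822, 0.0], [-0.0, 0.0, -1.0]]
ft_force: [0.0, 0.2, -0.3]
grip_width: 0.0849
gripper_force: 0.0
time_s: 3.65
position: [0.5015, -0.3803, 0.2706]
tool_rot: [[-0.822, 0.57, 0.0], [0.57, 0.822, -0.0], [-0.0, -0.0, -1.0]]
ft_force: [-0.1, 0.7, -0.4]
grip_width: 0.0856
gripper_force: 0.0
[ 0.5015 -0.3803  0.2706] 0.37080961765346443
```

View pics/w2.png

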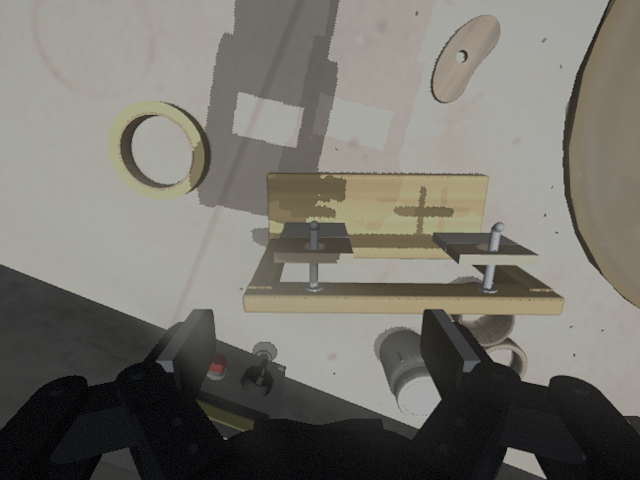

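The rack is square to the view. The long tile's top edge spans columns 275–353 at about row 258, and its peg runs from (314,226) to (314,288). The short tile is on the right at (485,248), and the rail is at rows 290–312.

```bash
python3 - <<'E'
from h import *
w=load('w2.npz');box=(240,160,570,320);P,ok=cloud(w,box)
h=cv2.cvtColor(w['im'],cv2.COLOR_RGB2HSV)[box[1]:box[3],box[0]:box[2]]
rail=ok&(P[...,2]>.16)&(P[...,2]<.172)&(h[...,1]>60);Q=P[rail]
r=cv2.minAreaRect((Q[:,:2]*1000).astype(np.float32));print('rail',r,np.median(Q[:,2]))
foot=ok&(P[...,2]>.008)&(P[...,2]<.02)&(h[...,1]>60);Q=P[foot];print('foot',cv2.minAreaRect((Q[:,:2]*1000).astype(np.float32)),np.median(Q[:,2]))
c=np.array([.5015,-.3803,0]);
for az in (-35.,):
    R,F=toolrot(az)
    L=(P-c)@F
    a=L[60:110,20:120]  # long tile region rows 220-270 cols 260-360
    A=a.reshape(-1,3);A=A[(A[:,2]>.05)&(A[:,2]<.164)]
    S=A[(A[:,2]<.150)&(np.abs(A[:,1])>.008)]
    for _ in range(4):
        m0=np.median(S,0) if _==0 else S.mean(0);n=np.linalg.svd(S-m0,full_matrices=False)[2][2];S=S[np.abs((S-m0)@n)<.003]
    print('front plane n(local)',n*np.sign(n[0]),'mean',m0,len(S),'y',np.percentile(S[:,1],[1,99]))
    for z0 in (.07,.09,.11,.13,.15,.155,.158,.162):
        b=A[np.abs(A[:,2]-z0)<.003]
        if len(b): print(z0,len(b),'x',np.percentile(b[:,0],[5,50,95]),'y',np.percentile(b[:,1],[1,99]))
    # edge grid
    for u in (285,300,335,345):
        print(u,[(v,*np.round(L[v-160,u-240]*1000,1)) for v in range(236,268,4)])
# two-view check of peg tip and tile
t=load('top0.npz')
print(two(w,(314,226),t,(385+330/4-0,170+297/4)))
E
```

```text
rail ((567.0588989257812, -344.88128662109375), (247.7248077392578, 44.59553909301758), 54.15371322631836) 0.1659172881294836
foot ((549.938720703125, -333.506591796875), (247.96136474609375, 98.60978698730469), 54.66952896118164) 0.014199944627989836
front plane n(local) [ 1.     -0.0002 -0.0062] mean [ 0.007  -0.0216  0.1188] 362 y [-0.0335 -0.0092]
0.07 96 x [0.0066 0.007  0.0504] y [-0.0556  0.025 ]
0.09 115 x [0.0066 0.0069 0.0423] y [-0.0559  0.0246]
0.11 136 x [0.0066 0.007  0.0384] y [-0.0527  0.0244]
0.13 133 x [0.0068 0.0072 0.0075] y [-0.0335  0.0254]
0.15 233 x [-0.0062  0.007   0.0218] y [-0.0326  0.025 ]
0.155 442 x [-0.0141  0.0068  0.0208] y [-0.0326  0.0241]
0.158 363 x [-0.0141  0.0073  0.0139] y [-0.0333  0.0253]
0.162 877 x [0.0071 0.0107 0.0148] y [-0.0332  0.0254]
285 [(236, np.float64(6.9), np.float64(-29.1), np.float64(115.6)), (240, np.float64(6.9), np.float64(-28.0), np.float64(127.8)), (244, np.float64(7.3), np.float64(-27.1), np.float64(138.2)), (248, np.float64(7.0), np.float64(-26.0), np.float64(149.7)), (252, np.float64(7.1), np.float64(-25.1), np.float
[... 1057 characters left out ...]
at64(161.7)), (260, np.float64(12.7), np.float64(12.7), np.float64(161.3)), (264, np.float64(75.0), np.float64(21.3), np.float64(0.7))]
345 [(236, np.float64(7.3), np.float64(23.6), np.float64(113.4)), (240, np.float64(7.2), np.float64(22.7), np.float64(126.1)), (244, np.float64(7.4), np.float64(21.9), np.float64(137.2)), (248, np.float64(7.0), np.float64(21.0), np.float64(149.4)), (252, np.float64(7.6), np.float64(20.4), np.float64(157.5)), (256, np.float64(9.3), np.float64(20.1), np.float64(162.0)), (260, np.float64(12.6), np.float64(20.3), np.float64(161.6)), (264, np.float64(74.8), np.float64(33.7), np.float64(1.2))]
(array([ 0.4815, -0.37  ,  0.1944]), np.float64(0.0006363308142524488))
```

```bash
python3 - <<'E'
from h import *; from rig import *
w=load('w2.npz');s=load('scene0.npz')
print(two(w,(353,253.5),s,(438.5,256.5)),two(w,(274.5,253.5),s,(455,266)))
R,F0=toolrot(-35.);R2,F=toolrot(-35.3)
T=np.array([.5015,-.3803,0])+F0@[.011,-.004,0];print('tile mid',T)
rows(T+[0,0,.102],R2); rows(T+[0,0,.19],R2)
E
```

```text
(array([ 0.522 , -0.3629,  0.163 ]), np.float64(0.00027454871427794674)) (array([ 0.49  , -0.4139,  0.1605]), np.float64(0.004026561223678079))
tile mid [ 0.5082 -0.3899  0.    ]
shift [-0.0219 -0.0078  0.3371] turn [-0.      0.0001  0.003 ] rows>= 3.3791183859377254 0.06335863379536788
shift [-0.0219 -0.0078  0.1611] turn [-0.      0.0001  0.003 ] rows>= 1.6278313667019564 0.06335863379536788
```

```bash
python3 -m handwheel '[[[-0.022,-0.008,0.04],[0,0,0.003]],[[-0.022,-0.008,0.1],[0,0,0.003]],[[-0.022,-0.008,0.16],[0,0,0.003]],[[-0.022,-0.008,0.2],[0,0,0.003]],[[-0.022,-0.008,0.24],[0,0,0.003]],[[-0.022,-0.008,0.28],[0,0,0.003]],[[-0.022,-0.008,0.31],[0,0,0.003]],[[-0.022,-0.008,0.337],[0,0,0.003]],[[-0.022,-0.008,0.337],[0,0,0.003]],[[-0.022,-0.008,0.337],[0,0,0.003]]]' 1
python3 - <<'E'
from h import *; from rig import *
o=observe();print(o['position'],o['ft_force'])
p=camera_params('wrist');im,d=get_image('wrist');np.savez('w3.npz',im=im,d=d,**p);cv2.imwrite('pics/w3.png',im[:,:,::-1])
E
```

```text
time_s: 4.7
position: [0.5082, -0.3906, 0.1023]
tool_rot: [[-0.816, 0.578, 0.0], [0.578, 0.816, -0.0], [-0.001, -0.0, -1.0]]
ft_force: [0.7, -0.1, -0.0]
grip_width: 0.0853
gripper_force: 0.0
[ 0.5082 -0.3906  0.1023] [ 0.7174 -0.0632 -0.0078]
```

View pics/w3.png

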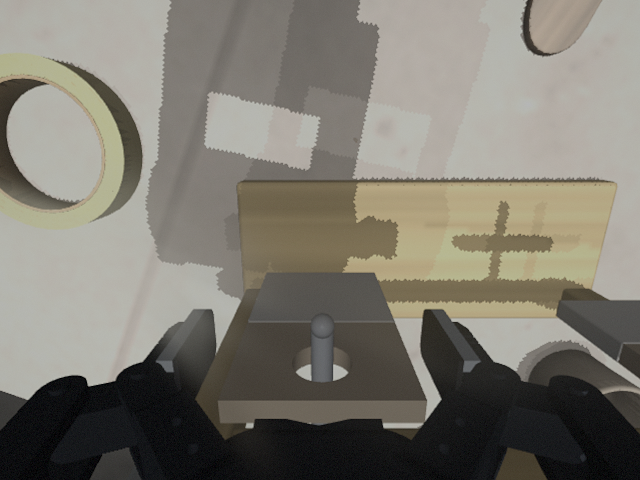

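The tile is centred between the fingers at about column 321, with clear gaps on both sides and the peg through its hole at (321,350). Closing the gripper now.

```bash
python3 -m handwheel '[[[0,0,0],[0,0,0]],[[0,0,0],[0,0,0]],[[0,0,0],[0,0,0]],[[0,0,0],[0,0,0]],[[0,0,0],[0,0,0]],[[0,0,0],[0,0,0]],[[0,0,0],[0,0,0]],[[0,0,0],[0,0,0]]]' 0 40
python3 -m handwheel '[[[0,0,-0.004],[0,0,0]],[[0,0,-0.009],[0,0,0]],[[0,0,-0.013],[0,0,0]],[[0,0,-0.017],[0,0,0]],[[0,0,-0.017],[0,0,0]],[[0,0,-0.017],[0,0,0]]]'
python3 - <<'E'
from h import *; from rig import *
o=observe();print(o['position'],o['ft_force'])
c=camera_params('wrist');im,d=get_image('wrist');c=dict(im=im,d=d,**c);np.savez('w4.npz',**c);cv2.imwrite('pics/w4.png',im[:,:,::-1])
P,ok=cloud(c,(200,250,440,430));L=(P-o['position'])@o['tool_rot']
# tool frame: x=-rack x. tile face points
for z in np.arange(-.055,.045,.01):
    m=(np.abs(L[...,2]-z)<.004)&(np.abs(L[...,0])<.03)&(np.abs(L[...,1])<.034); 
    if m.sum()>20: print('toolz',round(z,3),m.sum(),'x',np.percentile(L[m][:,0],[5,50,95]),'y',np.percentile(L[m][:,1],[1,99]))
E
```

```text
time_s: 5.55
position: [0.5083, -0.3908, 0.1027]
tool_rot: [[-0.816, 0.578, 0.001], [0.578, 0.816, -0.001], [-0.002, -0.0, -1.0]]
ft_force: [0.1, 0.2, 5.6]
grip_width: 0.0598
gripper_force: 42.2
time_s: 6.15
position: [0.508, -0.3905, 0.1103]
tool_rot: [[-0.816, 0.578, -0.0], [0.578, 0.816, 0.0], [0.0, 0.0, -1.0]]
ft_force: [-0.0, 0.0, -1.7]
grip_width: 0.0594
gripper_force: 43.0
[ 0.508  -0.3905  0.1103] [-0.0398  0.0422 -1.6593]
toolz -0.055 6157 x [-0.0023  0.0041  0.0126] y [-0.0329  0.0329]
toolz -0.045 4354 x [0.0019 0.0048 0.0252] y [-0.0332  0.0332]
toolz -0.035 2924 x [-0.0281  0.0044  0.0117] y [-0.0332  0.0332]
toolz -0.025 1977 x [0.0039 0.0045 0.0117] y [-0.0332  0.0332]
toolz -0.015 1707 x [0.004  0.0047 0.0117] y [-0.0333  0.0332]
toolz -0.005 1070 x [0.0043 0.0048 0.0057] y [-0.0304  0.0294]
toolz 0.005 980 x [0.0044 0.0048 0.0053] y [-0.0301  0.0281]
toolz 0.015 833 x [0.0044 0.0048 0.0052] y [-0.0303  0.0283]
toolz 0.025 718 x [0.0044 0.0048 0.0053] y [-0.0305  0.028 ]
toolz 0.035 613 x [0.0044 0.0048 0.0053] y [-0.0307  0.0279]
```

View pics/w4.png

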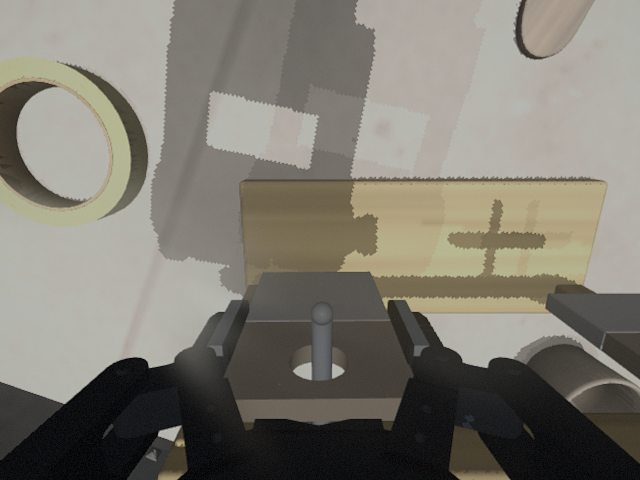

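The tile is held square, with its faces parallel to the tool and the peg now free inside the hole. I'll draw it off along the peg, measuring the tile's top edge in the tool frame first.

```bash
python3 - <<'E'
from h import *; from rig import *
c=load('w4.npz');o=observe()
P,ok=cloud(c,(200,250,440,430));L=(P-o['position'])@o['tool_rot']
for y in (-.025,-.015,.015,.025):
    m=(np.abs(L[...,1]-y)<.003)&(L[...,0]>-.0025)&(L[...,0]<.0025)&(L[...,2]<-.03)&(L[...,2]>-.09); print(y,m.sum(),np.median(L[m],0))
E
python3 -m handwheel '[[[0,0,-0.002],[0,0,0]],[[0.015,0,-0.002],[0,0,0]],[[0.035,0,-0.002],[0,0,0]],[[0.055,0,-0.002],[0,0,0]],[[0.075,0,-0.002],[0,0,0]],[[0.1,0,-0.002],[0,0,0]],[[0.13,0,-0.002],[0,0,0]],[[0.15,0,-0.002],[0,0,0]],[[0.15,0,-0.002],[0,0,0]]]'
```

```text
-0.025 54 [ 0.0001 -0.0227 -0.0588]
-0.015 276 [ 0.0001 -0.0151 -0.0588]
0.015 281 [ 0.      0.0151 -0.0584]
0.025 41 [ 0.0006  0.0224 -0.0584]
time_s: 7.1
position: [0.446, -0.3464, 0.1116]
tool_rot: [[-0.816, 0.578, -0.0], [0.578, 0.816, 0.0], [0.0, 0.0, -1.0]]
ft_force: [-0.5, -0.4, -1.0]
grip_width: 0.0594
gripper_force: 43.0
```

```bash
cat >> h.py <<'E'
def place(dx,dz,org=(.5218,.2871,.0750),az=20.7,lean=18,tile=(.0008,-.0005,.0414)):
    R,F=toolrot(az,lean); p=np.array(org)+F@[-.004+dx,0,dz]-R@np.array(tile); print(p); rows(p,R)
E
python3 - <<'E'
from h import *
place(-.02,.11)
E
python3 -m handwheel '[[[0,0,-0.05],[0,0,0]],[[0,0,-0.13],[0,0,0]],[[0,0,-0.22],[0,0,0]],[[0,0,-0.32],[0,0,0]],[[0,0,-0.32],[0,0,0]],[[0,0,-0.32],[0,0,0]]]'
python3 - <<'E'
from h import *
place(-.02,.11)
E
```

```text
[0.5447 0.2963 0.2262]
shift [ 0.5826  1.1628 -0.2288] turn [ 0.049   0.0917 -0.3087] rows>= 13.205219056030685 6.825619402578761
time_s: 7.7
position: [0.4471, -0.3474, 0.2719]
tool_rot: [[-0.816, 0.578, 0.001], [0.578, 0.816, -0.002], [-0.002, -0.001, -1.0]]
ft_force: [0.1, 0.7, -1.9]
grip_width: 0.0596
gripper_force: 43.4
[0.5447 0.2963 0.2262]
shift [0.5854 1.1632 0.0897] turn [ 0.0484  0.0924 -0.3087] rows>= 13.052635634534164 6.828650804754726
```

```bash
python3 -m handwheel '[[[0.02,0.04,0],[0,0,-0.01]],[[0.06,0.12,0],[0,0,-0.03]],[[0.1,0.2,0],[0,0,-0.06]],[[0.14,0.28,0],[0,0,-0.09]],[[0.18,0.36,0],[0,0,-0.12]],[[0.22,0.44,0],[0,0,-0.14]],[[0.26,0.52,0],[0,0,-0.16]],[[0.28,0.56,0],[0,0,-0.17]],[[0.29,0.58,0],[0,0,-0.18]],[[0.29,0.58,0],[0,0,-0.18]]]'
python3 - <<'E'
from h import *
place(-.02,.11)
E
```

```text
time_s: 8.7
position: [0.4961, -0.026, 0.2702]
tool_rot: [[-0.999, 0.049, -0.002], [0.049, 0.999, 0.001], [0.002, 0.0, -1.0]]
ft_force: [0.8, -0.5, -1.6]
grip_width: 0.0595
gripper_force: 43.4
[0.5447 0.2963 0.2262]
shift [-0.0657  0.6485  0.0883] turn [ 0.0208  0.098  -0.1295] rows>= 6.577486355995077 3.430118851346091
```

```bash
python3 -m handwheel '[[[0,0.03,0],[0.002,0.01,-0.01]],[[-0.01,0.1,0.01],[0.004,0.02,-0.03]],[[-0.02,0.19,0.02],[0.008,0.04,-0.05]],[[-0.03,0.28,0.03],[0.012,0.055,-0.07]],[[-0.04,0.37,0.045],[0.015,0.07,-0.09]],[[-0.05,0.46,0.06],[0.018,0.085,-0.11]],[[-0.06,0.55,0.075],[0.02,0.095,-0.12]],[[-0.066,0.62,0.085],[0.021,0.098,-0.13]],[[-0.066,0.648,0.088],[0.021,0.098,-0.13]],[[-0.066,0.648,0.088],[0.021,0.098,-0.13]]]'
python3 -m handwheel '[[[0,0,0],[0,0,0]],[[0,0,0],[0,0,0]]]'
python3 - <<'E'
from h import *; from rig import *
o=observe();print(o['position'])
c=camera_params('wrist');im,d=get_image('wrist');c=dict(im=im,d=d,**c);np.savez('w5.npz',**c);cv2.imwrite('pics/w5.png',im[:,:,::-1])
place(-.02,.11)
P,ok=cloud(c,(200,200,440,430));L=(P-o['position'])@o['tool_rot']
for z in np.arange(-.015,.045,.01):
    m=(np.abs(L[...,2]-z)<.004)&(np.abs(L[...,0])<.02)&(np.abs(L[...,1])<.034)
    if m.sum()>20: print('toolz',round(z,3),m.sum(),'x',np.median(L[m][:,0]),'y',np.percentile(L[m][:,1],[1,99]))
E
```

```text
time_s: 9.7
position: [0.5462, 0.2953, 0.2259]
tool_rot: [[-0.89, -0.353, -0.289], [-0.335, 0.936, -0.111], [0.309, -0.002, -0.951]]
ft_force: [0.2, -0.1, -1.7]
grip_width: 0.0594
gripper_force: 43.5
time_s: 9.9
position: [0.5463, 0.2933, 0.228]
tool_rot: [[-0.892, -0.351, -0.287], [-0.333, 0.937, -0.109], [0.307, -0.002, -0.952]]
ft_force: [-1.3, -0.5, -0.4]
grip_width: 0.0594
gripper_force: 43.5
[0.5463 0.2933 0.228 ]
[0.5447 0.2963 0.2262]
shift [-0.0004  0.0062  0.0038] turn [-0.0003  0.0007 -0.0011] rows>= 0.07269739802785145 0.027640730095777638
toolz -0.015 1932 x 0.004442926998462086 y [-0.0332  0.0332]
toolz -0.005 1259 x 0.004684385869713284 y [-0.0295  0.0301]
toolz 0.005 1019 x 0.004653575249828704 y [-0.0294  0.0291]
toolz 0.015 847 x 0.004643526262116688 y [-0.0295  0.0289]
toolz 0.025 705 x 0.004660705767774779 y [-0.0298  0.0287]
toolz 0.035 619 x 0.004681582432809424 y [-0.0299  0.0286]
```

View pics/w5.png

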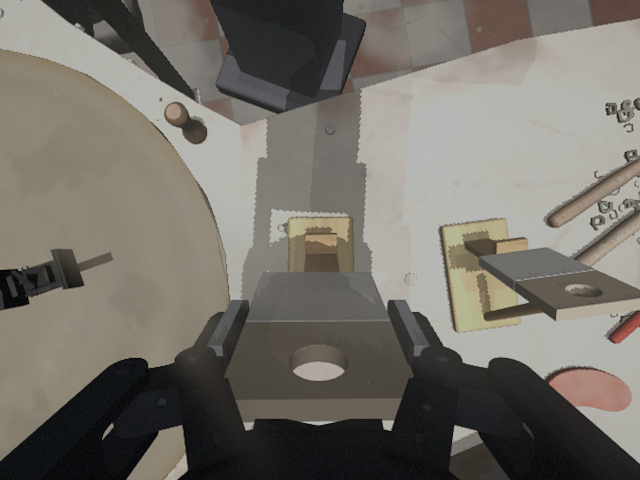

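The tile hangs above the empty easel, whose ledge shows at (321,240), and the standing tile is well clear on the right. Next I'll check the ledge's position relative to the tool in this view.

```bash
python3 - <<'E'
from h import *; from rig import *
c=load('w5.npz');box=(285,215,360,272);P,ok=cloud(c,box)
h=cv2.cvtColor(c['im'],cv2.COLOR_RGB2HSV)[box[1]:box[3],box[0]:box[2]]
R,F=toolrot(20.7,18);L=(P-np.array([.5218,.2871,.075]))@F
m=ok&(np.abs(L[...,2])<.004)&(np.abs(L[...,1])<.03)&(L[...,0]>-.022)&(L[...,0]<-.003)&(h[...,1]>60);Q=L[m]
print(m.sum(),np.median(Q,0),np.percentile(Q,[1,99],0))
m2=ok&(L[...,2]>.004)&(np.abs(L[...,0])<.005)&(np.abs(L[...,1])<.03);Q=L[m2]
print(m2.sum(),np.median(Q,0),np.percentile(Q,[1,99],0))
place(-.004,.04,tile=(.0007,-.0004,.0414));place(-.003,.003,tile=(.0007,-.0004,.0414))
E
```

```text
568 [-0.011   0.0002  0.0001] [[-0.0182 -0.0138 -0.0032]
 [-0.0031  0.0133  0.0016]]
525 [ 0.     -0.0001  0.0242] [[-0.0005 -0.0136  0.0044]
 [ 0.0009  0.0133  0.0405]]
[0.5387 0.2939 0.1547]
shift [-0.0319  0.0062  0.1438] turn [-0.0003  0.0007 -0.0011] rows>= 1.4746447353883623 0.027640730095777638
[0.5289 0.2902 0.1192]
shift [-0.0337  0.0063  0.2178] turn [-0.0003  0.0007 -0.0011] rows>= 2.2052653741341715 0.027640730095777638
```

```bash
python3 -m handwheel '[[[-0.01,0.003,0.02],[0,0.001,-0.001]],[[-0.02,0.006,0.06],[0,0.001,-0.001]],[[-0.03,0.006,0.1],[0,0.001,-0.001]],[[-0.032,0.006,0.13],[0,0.001,-0.001]],[[-0.032,0.006,0.155],[0,0.001,-0.001]],[[-0.032,0.006,0.175],[0,0.001,-0.001]],[[-0.032,0.006,0.19],[0,0.001,-0.001]],[[-0.032,0.006,0.2],[0,0.001,-0.001]],[[-0.032,0.006,0.2],[0,0.001,-0.001]],[[-0.032,0.006,0.2],[0,0.001,-0.001]]]'
python3 -m handwheel '[[[0,0,0],[0,0,0]],[[0,0,0],[0,0,0]]]'
python3 - <<'E'
from h import *
place(0,0,tile=(.0007,-.0004,.0414))
E
```

```text
time_s: 10.95
position: [0.5305, 0.2925, 0.1276]
tool_rot: [[-0.889, -0.356, -0.289], [-0.338, 0.935, -0.111], [0.31, -0.001, -0.951]]
ft_force: [-0.1, -0.1, -0.1]
grip_width: 0.0591
gripper_force: 43.5
time_s: 11.15
position: [0.5305, 0.2925, 0.1276]
tool_rot: [[-0.889, -0.356, -0.289], [-0.338, 0.935, -0.111], [0.31, -0.001, -0.951]]
ft_force: [0.0, 0.2, -1.1]
grip_width: 0.0595
gripper_force: 43.5
[0.5307 0.2909 0.1154]
shift [-0.0069 -0.0031  0.0234] turn [-0.0005 -0.0003  0.0007] rows>= 0.24586147432372932 0.018301672184907358
```

```bash
python3 -m handwheel '[[[-0.002,-0.003,0.005],[0,0,0.001]],[[-0.003,-0.003,0.01],[0,0,0.001]],[[-0.004,-0.003,0.015],[0,0,0.001]],[[-0.004,-0.003,0.018],[0,0,0.001]],[[-0.005,-0.003,0.02],[0,0,0.001]],[[-0.006,-0.003,0.022],[0,0,0.001]],[[-0.006,-0.003,0.022],[0,0,0.001]],[[-0.006,-0.003,0.022],[0,0,0.001]]]'
python3 - <<'E'
from h import *;from rig import *
o=observe();print('tool force',o['tool_rot'].T@o['ft_force'],o['wrist_torque'])
place(0,0,tile=(.0007,-.0004,.0414))
E
```

```text
time_s: 11.95
position: [0.5302, 0.2908, 0.116]
tool_rot: [[-0.889, -0.353, -0.29], [-0.335, 0.936, -0.111], [0.311, -0.002, -0.951]]
ft_force: [-1.0, -0.8, 0.1]
grip_width: 0.0593
gripper_force: 43.5
tool force [ 1.1489 -0.3709  0.2681] [-0.0086  0.0426 -0.0417]
[0.5307 0.2909 0.1154]
shift [-0.0013 -0.0002  0.0008] turn [-0.0004 -0.0006 -0.0003] rows>= 0.01554434584966517 0.016249246795097094
```

```bash
python3 -m handwheel '[[[-0.001,0,0.001],[0,0,0]],[[-0.001,0,0.002],[0,0,0]],[[-0.001,0,0.002],[0,0,0]],[[-0.001,0,0.002],[0,0,0]]]'
python3 - <<'E'
from h import *;from rig import *
o=observe();print('tool force',o['tool_rot'].T@o['ft_force'],o['wrist_torque'])
c=camera_params('wrist');im,d=get_image('wrist');c=dict(im=im,d=d,**c);np.savez('w6.npz',**c);cv2.imwrite('pics/w6.png',im[:,:,::-1])
place(0,0,tile=(.0007,-.0004,.0414))
E
```

```text
time_s: 12.35
position: [0.5302, 0.2908, 0.1159]
tool_rot: [[-0.89, -0.353, -0.29], [-0.335, 0.936, -0.111], [0.311, -0.002, -0.951]]
ft_force: [-3.0, -2.3, 6.6]
grip_width: 0.0595
gripper_force: 44.0
tool force [ 5.4649 -1.0885 -5.1052] [-0.2585  0.6862  0.0997]
[0.5307 0.2909 0.1154]
shift [-0.0012 -0.0001  0.0006] turn [-0.0005 -0.0005 -0.0003] rows>= 0.013511569142750278 0.0158398317548415
```

View pics/w6.png

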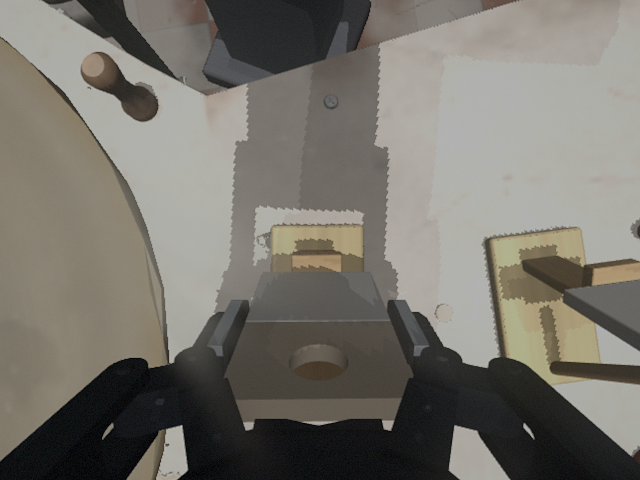

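The tile is seated: ledge contact of about 5 N and rest contact of about 5 N. It sits over the ledge at (317,262), with the slat showing through its hole. Letting go now.

```bash
python3 -m handwheel '[[[0,0,0],[0,0,0]],[[0,0,0],[0,0,0]],[[0,0,0],[0,0,0]],[[0,0,0],[0,0,0]],[[0,0,0],[0,0,0]],[[0,0,0],[0,0,0]]]' 0.9
python3 -m handwheel '[[[0,0,-0.01],[0,0,0]],[[0,0,-0.03],[0,0,0]],[[0,0,-0.06],[0,0,0]],[[0,0,-0.1],[0,0,0]],[[0,0,-0.15],[0,0,0]],[[0,0,-0.2],[0,0,0]],[[0,0,-0.25],[0,0,0]],[[0,0,-0.28],[0,0,0]],[[0,0,-0.28],[0,0,0]],[[0,0,-0.28],[0,0,0]]]'
python3 - <<'E'
from h import *;from rig import *
c=camera_params('wrist');im,d=get_image('wrist');c=dict(im=im,d=d,**c);np.savez('w7.npz',**c);cv2.imwrite('pics/w7.png',im[:,:,::-1])
P,ok=cloud(c,(200,150,440,400));R,F=toolrot(20.7,18);L=(P-np.array([.5218,.2871,.075]))@F
for z in (.01,.03,.05,.07,.09):
    m=ok&(np.abs(L[...,2]-z)<.005)&(np.abs(L[...,0]+.006)<.012)&(np.abs(L[...,1])<.045)
    if m.sum(): print(z,m.sum(),np.percentile(L[m][:,0],[5,50,95]),np.percentile(L[m][:,1],[1,99]))
m=ok&(L[...,0]<-.001)&(L[...,0]>-.007)&(np.abs(L[...,1])<.03)&(L[...,2]>.092);print('top',np.percentile(L[m][:,2],[50,90]))
E
```

```text
time_s: 13.0
position: [0.5304, 0.2908, 0.1147]
tool_rot: [[-0.89, -0.353, -0.29], [-0.335, 0.936, -0.111], [0.311, -0.002, -0.951]]
ft_force: [0.1, -0.1, 0.0]
grip_width: 0.0768
gripper_force: 0.0
time_s: 14.0
position: [0.5709, 0.3064, 0.2476]
tool_rot: [[-0.889, -0.353, -0.29], [-0.335, 0.936, -0.111], [0.311, -0.002, -0.951]]
ft_force: [-1.3, 0.5, -0.9]
grip_width: 0.077
gripper_force: 0.0
0.01 173 [-0.0087 -0.0084 -0.0081] [-0.0292  0.0286]
0.03 187 [-0.0087 -0.0084 -0.008 ] [-0.0296  0.0287]
0.05 245 [-0.0087 -0.0083 -0.008 ] [-0.0289  0.0288]
0.07 428 [-0.0082 -0.0079 -0.0033] [-0.0294  0.0288]
0.09 320 [-0.0084 -0.008   0.005 ] [-0.0295  0.0294]
top [0.1001 0.101 ]
```

View pics/w7.png

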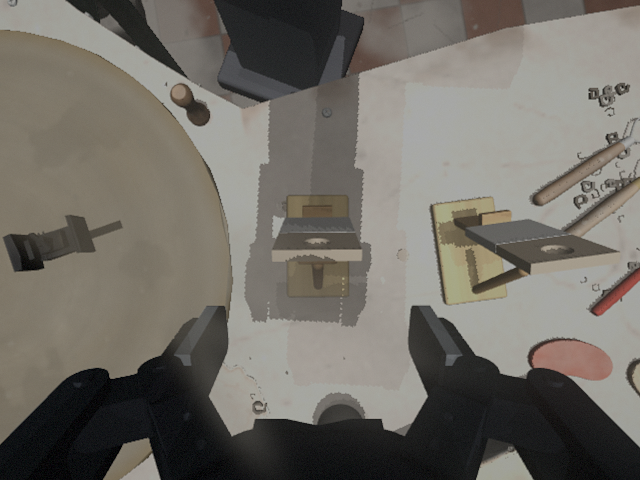

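The tile stands alone at (317,243), its front face 8.2 mm out from the rest, its middle within 0.5 mm of the easel's and its top at 100 mm. The other tile hasn't moved and the gripper is clear, so I'm handing in.

```bash
python3 -c "from rig import *; print(close_job())"
```

```text
the job is handed in; nothing more can be done
None
```

The long tile is off its peg and stands hole end up on the empty easel, centred on the ledge to within 0.5 mm with its back flat against the rest; I let go only once it stood there, left the short tile hanging and the other tile standing, and handed the job in at about 14 s.

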